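# Sort broken heat sinks into the reject bin and rack up the sound ones

## Robot

A 6-joint arm with a two-finger parallel gripper is mounted at the origin on a cart in front of the work surface, level with it; the furniture and walls round the work are solid. World frame = base frame: x ahead of the robot, y to its left, z up, the work surface at z = 0. Lengths are in m, angles in rad, forces in N, time in s.
With the tool pointing down it reaches from about 0.375 to 0.9 m from the base axis. Payload 3.1 kg.
Tool frame: the origin (TCP) lies between the finger pads; the fingertips stand 25 mm ahead of it and the grasp point (between the pads) lies 6 mm ahead of it; y points along the fingers, x is the direction in which the jaws open and shut, and the axes are right-handed (so a half turn about y gives the same grasp; the last joint's range is limited). The gripper opens to 87 mm and grips with 3 to 60 N. Pads are 19 mm wide; open, the fingers measure 117 mm over their backs; the gripper's body (75 mm by 190 mm) begins 51 mm behind the grasp point.
Start: joints at [1.131, 0.527, 1.433, -0, 1.181, -0.178], TCP at [0.161, 0.604, 0.248] pointing down, gripper open.
Joint ranges: [-3.08, 3.08], [-0.75, 2.2], [0.22, 2.44], [-1.43, 4.57], [0, 2.65], [-2.85, 2.85]. Speed limits (rad/s): [2.79, 2.79, 3.14, 3.14, 3.14, 3.14].

## Interface

Orientations are given as a unit quaternion [x, y, z, w].
In Python, from rig import robot gives the robot as it stands.
- The arm moves only by the tool carry_out, never from a script. Its argument "moves" is a list of rows, each a list of 7 numbers: the opening, from 0 (shut) to 1 (fully open), then the shift along the tool's x, y, z in cm, then the turn, a rotation vector about the tool's x, y, z in rad. In form: [[grip, x, y, z, rx, ry, rz], ...]. A call has 1 to 20 rows; each row is the pose to reach, as a shift and turn from the pose commanded when the call began, along the tool's axes at that moment; what a row does not reach only later rows make up. A row lasts 1/10 s, in which the tool goes at most 50 mm and 8.59 degrees, less where a joint would pass 70% of its speed; a pose out of reach is approached as far as the arm can. A call with a gripper value outside its range is refused whole. The fingers move at their own pace and stop on an object; "force" is the grip in N (left out, the last holds). Time passes only in rows, so rows that repeat a pose let the fingers close. It gives the time, the measured TCP pose, the force and the opening at its end, in the units of the state.
- robot.get_obs(): the state, without advancing time (a new reading comes with each control period).
- robot.camera(name): name is "scene" or "top"; returns the picture (420x560x3 uint8, red, green, blue); there is no depth.
- robot.camera_params(name): a dict with "fx", "fy", "cx", "cy" (pixels), "k1" (the pictures are not rectified: a ray, as slopes to the right and down, at radius r is drawn at 1 + k1 r^2 times it, then the intrinsics apply), "extrinsics" (4x4, takes a point from camera to world coordinates). Camera axes: x right, y down, z forward; pixel columns grow to the right and rows downward; lengths in m; the calibration is good to about 2 mm. A picture is of the moment at which its call begins. camera_params takes no time and is no camera call.
- robot.hand_in(): hands the job in, once; it reports no verdict.
The state is a dict: "time": time; "q": joint angles; "joint_velocities": joint speeds; "joint_torque": joint torques, N m; "position": TCP position; "tool_rot": TCP orientation; "ft_force": force on the tool from outside, world axes, zero at the start; "moment": the same for the moment, N m; "grip_width": finger opening in m.
Only numpy, scipy, OpenCV 4.12 (cv2) and the standard library are available. Lean on these libraries where they do the work, as an engineer would, in place of code of your own. Each camera call takes 0.05 s, during which the arm holds its last target.

## Task

Four heat sinks lie on the fence tray: take off the two rejects, whose fins are broken away at one end, and put them in the grey bin on the left. Then lift the tray by its handle until the two sound ones slide down into a single row, square against the fence, and lower the tray gently until it lies flat again and let go. Leave the other things on the bench where they are.

Things in the scene. Friction and masses are not known exactly. Their poses are not given: they have to be found in the camera images.
- sound_a_center (a point): Sound aluminium heat sink block, 70 long (its x) x 40 wide (its y) x 28 mm high, 0.12 kg, fins on top running along its length. Point: middle of the block, 14 mm above its underside; z up. The 40 mm width is the grasp, from above; at the start about 25 mm or more is free on both sides of it. All seven fins run the full length.
- sound_b_center (a point): Sound aluminium heat sink block, 70 long (its x) x 40 wide (its y) x 28 mm high, 0.12 kg, fins on top running along its length. Point: middle of the block, 14 mm above its underside; z up. The 40 mm width is the grasp, from above; at the start about 25 mm or more is free on both sides of it. All seven fins run the full length.
- reject_a_center (a point): Reject aluminium heat sink block, 70 long (its x) x 40 wide (its y) x 28 mm high, 0.12 kg, fins on top running along its length. Point: middle of the block, 14 mm above its underside; z up. The 40 mm width is the grasp, from above; at the start about 25 mm or more is free on both sides of it. The fins are broken off at the +x end: there the last 26 mm are bare 7 mm base plate. The rest, 10 mm past the middle, has full-height fins, so it can be gripped across its middle.
- reject_b_center (a point): Reject aluminium heat sink block, 70 long (its x) x 40 wide (its y) x 28 mm high, 0.12 kg, fins on top running along its length. Point: middle of the block, 14 mm above its underside; z up. The 40 mm width is the grasp, from above; at the start about 25 mm or more is free on both sides of it. The fins are broken off at the +x end: there the last 26 mm are bare 7 mm base plate. The rest, 10 mm past the middle, has full-height fins, so it can be gripped across its middle.
- reject_bin: Empty loose grey open bin, outside 230 (its x) x 110 (its y) x 50 mm high, walls and floor 4 mm, 0.7 kg, on the bench to the left of the tray. Origin: centre of its underside.
- tray (a joint): Tilt of the fence tray about the hinge along its far edge, rad: 0 = lying flat on its stand, grows as the near (handle) edge is lifted, stop at 0.6. No latch or spring: it falls back if let go (0.9 kg, about 5 N to lift at the handle with sinks on it). The sinks slide on its polished floor from about 0.25 to 0.35 rad.
- tray_handle (a point): Middle of the tray's round handle bar, 10 mm thick, straight for 130 mm along the tray's y, on the tray's near side. Lying flat it is 50 mm above the bench, 43 mm out from the tray's near lip, and 268 mm in -x and 31 mm in +z from the hinge line. Axes as tray_fence; they tilt with the tray.
- tray_hinge (a point): Middle of the tray's hinge line, fixed, 19 mm above the bench; the line runs along this point's y; x points from the handle to the fence (away from the robot), z up.
- tray_fence (a point): Foot of the middle of the fence: on the fence's inner face, at the tray's floor (22 mm above the bench when flat). x points from the handle side into the fence, y along the fence, z up out of the floor; they tilt with the tray. Fence 29 mm high and 330 long; tray floor 210 mm from near lip to fence, near lip 7 mm high, side walls 12 mm high, 322 mm apart inside.
- solder_spool: Bystander: grey solder reel standing on its flange, 60 mm across, 34 mm high, at the front left of the bin. Origin: centre of its underside.
- side_cutters: Bystander: side cutters, 109x58x12 mm, front right of the tray. Origin: centre of its underside.
- screwdriver: Bystander: blue-handled screwdriver, 171x28x26 mm, lying at the front left. Origin: centre of its underside.

How it is judged:
On the way, in this order (a step that is already met when the one before it is completed fails the run):
1. both rejects lie in the bin while the tray is still down (x of reject_a_center in the frame of reject_bin between -0.111 and 0.111 m and y of reject_a_center in the frame of reject_bin between -0.051 and 0.051 m and z of each of reject_a_center, reject_b_center in the frame of reject_bin below 0.06 m and x of reject_b_center in the frame of reject_bin between -0.111 and 0.111 m and y of reject_b_center in the frame of reject_bin between -0.051 and 0.051 m and angle between reject_bin's own z axis and vertical below 0.2 rad and value of joint tray below 0.1 rad), for 0.2 s.
2. the tray is lifted by its near edge past 0.3 rad (value of joint tray above 0.3 rad), for 0.2 s.
At the end, for the whole second after the job is handed in: Both rejects are inside the upright bin; the tray lies flat (under 0.03 rad); the two sound sinks lie upright on it in one row, each centre within 45 mm of the fence face (gap under 10 mm) and lengthways square to the fence within 15 degrees; all at rest (x of reject_a_center in the frame of reject_bin between -0.111 and 0.111 m and y of reject_a_center in the frame of reject_bin between -0.051 and 0.051 m and z of each of reject_a_center, reject_b_center in the frame of reject_bin below 0.06 m and x of reject_b_center in the frame of reject_bin between -0.111 and 0.111 m and y of reject_b_center in the frame of reject_bin between -0.051 and 0.051 m and angle between reject_bin's own z axis and vertical below 0.2 rad and x of sound_a_center in the frame of tray_fence between -0.045 and 0 m and angle between the x axis of each of sound_a_center, sound_b_center and the x axis of tray_fence, either way round below 0.26 rad and angle between each of sound_a_center, sound_b_center's own z axis and vertical below 0.15 rad and z of sound_a_center in the frame of tray_fence between 0 and 0.03 m and x of sound_b_center in the frame of tray_fence between -0.045 and 0 m and z of sound_b_center in the frame of tray_fence between 0 and 0.03 m and value of joint tray below 0.03 rad and linear speed of each of sound_a, sound_b, reject_a, reject_b below 0.02 m/s); the robot touches nothing.
It fails at once if the tray drops back instead of being lowered (faster than 2 rad/s) (velocity of joint tray below -2 rad/s).
It fails at once if one of the other things on the bench is pushed more than 30 mm (distance of any of solder_spool, side_cutters, screwdriver from where it was at the start of the episode above 0.03 m).
It also fails if it takes over 72 s, if anything falls off the work surface, if the arm or the gripper's body presses on something with over 40 N, if the wrist force passes 120 N, or if a joint passes its speed limit or range.

## Working session

There is one attempt and no reset: what is moved stays moved. The work goes in short steps, Python scripts to look and compute and a tool call to move; the robot and the scene stay as the last step left them, time stands still between calls to the robot, and variables do not carry over. Pictures are saved under pics/ and viewed, and the job is handed in when it is done.

Besides the shell and the picture viewer there is one more tool, called after "Emit:" by a JSON object that holds its "op" and its "data". carry_out: Moves the arm, as the interface text tells. Its arguments: {"type":"object","properties":{"moves":{"type":"array"},"force":{"type":"number"}},"required":["moves"]}

```bash
mkdir -p pics; ls; python3 - <<'E'
from rig import robot
import cv2
for n in("scene","top"):
    cv2.imwrite(f"pics/{n}0.png",robot.camera(n)[:,:,::-1]); print(robot.camera_params(n))
print(robot.get_obs())
E
```

```text
pics
{'fx': 438.9439576960631, 'fy': 438.9439576960631, 'cx': 275.57317994892173, 'cy': 213.49922358680556, 'k1': -0.06857094805188549, 'extrinsics': array([[ 0.49696578, -0.7468243 ,  0.44190325, -0.01511545],
       [-0.86776205, -0.42549896,  0.25678718, -0.3232715 ],
       [-0.00374553, -0.51108131, -0.85952421,  1.11787729],
       [ 0.        ,  0.        ,  0.        ,  1.        ]])}
{'fx': 491.1783268320263, 'fy': 491.1783268320263, 'cx': 282.9326705171829, 'cy': 208.48887746091935, 'k1': -0.13820113120218283, 'extrinsics': array([[-0.02606001, -0.98864886,  0.14796724,  0.374493  ],
       [-0.9996525 ,  0.02518497, -0.00778455,  0.00525903],
       [ 0.00396964, -0.14811868, -0.98896163,  1.38217846],
       [ 0.        ,  0.        ,  0.        ,  1.        ]])}
{'time': 0.1, 'q': array([ 1.13147863e+00,  5.28351138e-01,  1.43372805e+00,  5.85123835e-06,
        1.18139225e+00, -1.78459919e-01]), 'joint_velocities': array([-0.00104426, -0.00166184, -0.00297929,  0.00041794, -0.0006915 ,
        0.00179587]), 'joint_torque': array([-3.74565043e-04, -4.40985310e+01, -1.77150875e+01,  6.34739385e-02,
        5.34393196e-02, -5.22550135e-05]), 'position': array([0.16088679, 0.603333  , 0.24669766]), 'tool_rot': array([ 0.56108601,  0.43013146, -0.43131372, -0.56048006]), 'ft_force': array([ 0.12651593, -0.60033015, -0.02833336]), 'moment': array([0.02655787, 0.05879167, 0.03068087]), 'grip_width': 0.0869999747270726}
```

View pics/scene0.png

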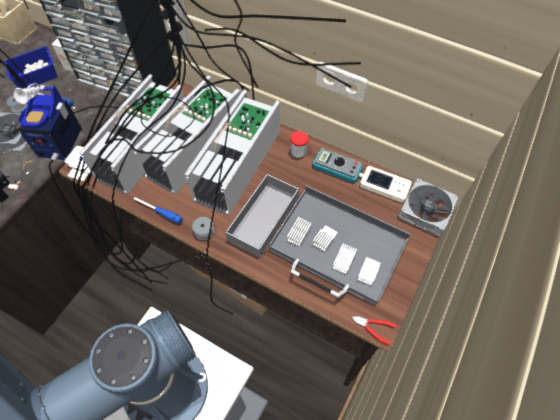

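View pics/top0.png

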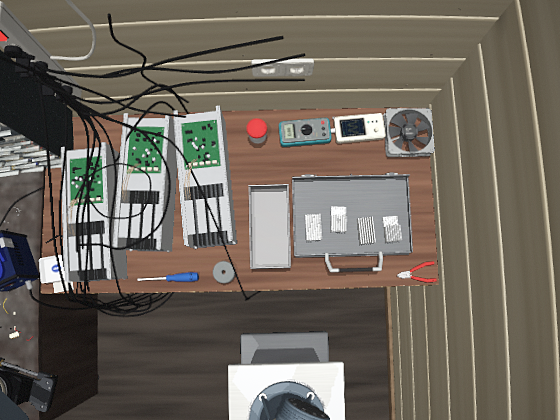

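```bash
python3 -c "
from scipy.spatial.transform import Rotation as R
print(R.from_quat([0.56108601,  0.43013146, -0.43131372, -0.56048006]).as_matrix().round(3))
import cv2
im=cv2.imread('pics/top0.png'); c=im[60:220,180:420]; cv2.imwrite('pics/c0.png',cv2.resize(c,None,fx=3.3,fy=3.3,interpolation=cv2.INTER_CUBIC))"
```

```text
[[ 0.258 -0.001 -0.966]
 [ 0.966 -0.002  0.258]
 [-0.002 -1.     0.   ]]
```

View pics/c0.png

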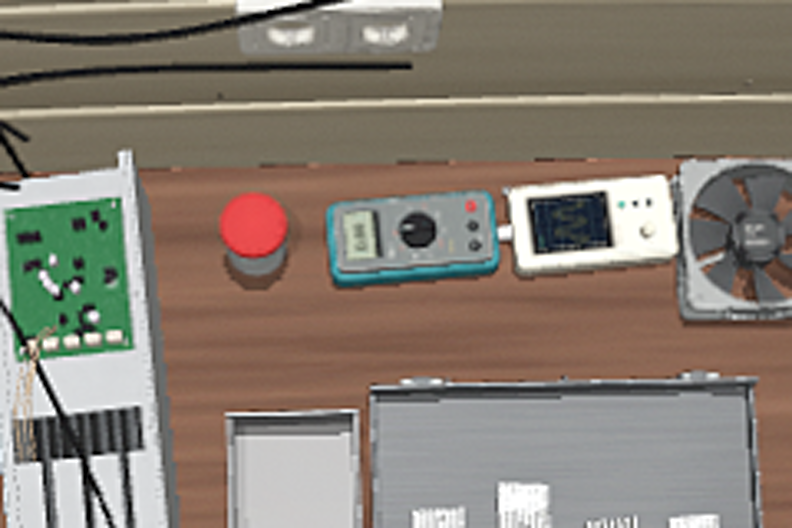

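```bash
python3 -c "
import cv2
im=cv2.imread('pics/top0.png'); c=im[165:285,240:440]; cv2.imwrite('pics/c1.png',cv2.resize(c,None,fx=4,fy=4,interpolation=cv2.INTER_CUBIC))
im=cv2.imread('pics/scene0.png'); c=im[180:310,250:420]; cv2.imwrite('pics/c2.png',cv2.resize(c,None,fx=4.6,fy=4.6,interpolation=cv2.INTER_CUBIC))"
```

```text
(no output)
```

View pics/c1.png

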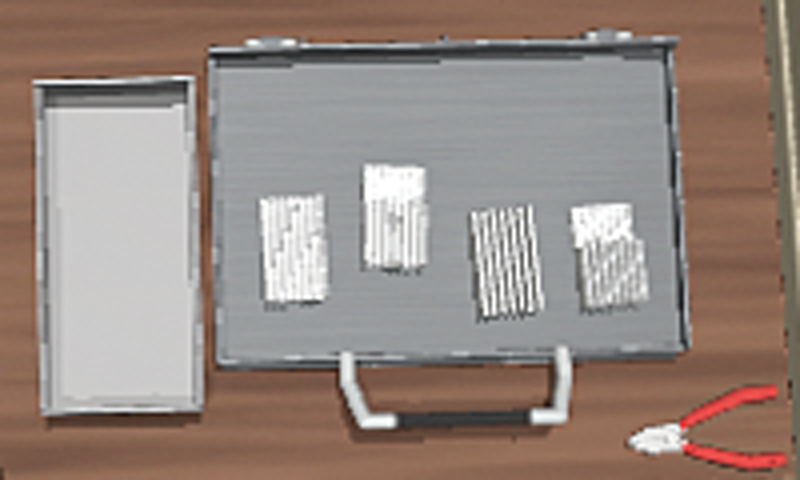

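View pics/c2.png

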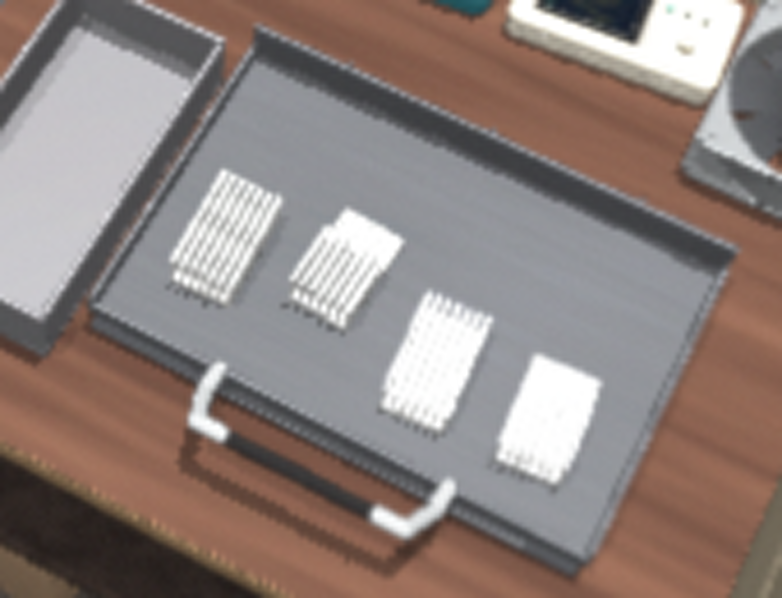

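```bash
cat > h.py <<'E'
import numpy as np, cv2
from rig import robot
P={n:robot.camera_params(n) for n in("top","scene")}
def ray(n,u,v):
    p=P[n]; K=np.array([[p['fx'],0,p['cx']],[0,p['fy'],p['cy']],[0,0,1]])
    d=cv2.undistortPoints(np.array([[[u,v]]],float),K,np.array([p['k1'],0,0,0,0.]))[0,0]
    E=p['extrinsics']; return E[:3,3],E[:3,:3]@np.array([d[0],d[1],1])
def onz(n,u,v,z):
    o,d=ray(n,u,v); return o+d*(z-o[2])/d[2]
def proj(n,X):
    p=P[n];E=p['extrinsics'];c=E[:3,:3].T@(np.array(X)-E[:3,3]);a=c[:2]/c[2];a=a*(1+p['k1']*(a@a))
    return a*p['fx']+[p['cx'],p['cy']]
E
python3 - <<'E'
from h import *
im=cv2.imread('pics/top0.png')
g=cv2.cvtColor(im,cv2.COLOR_BGR2GRAY)
# tray-region corners by hand (zoom px -> px)
def px(x,y): return 240+(x-1.5)/4,165+(y-1.5)/4
for nm,(x,y),z in [("fence L top",(210,47),.051),("fence R top",(678,41),.051),("handle L",(393,421),.05),("handle R",(538,416),.05),("handle elbowL",(365,425),.05),("handle elbowR",(567,415),.05),("near lip L",(217,358),.029),("near lip R",(690,346),.029),
 ("bin FL",(35,84),.05),("bin FR",(194,78),.05),("bin NL",(42,413),.05),("bin NR",(202,408),.05)]:
    print(nm,onz("top",*px(x,y),z).round(3))
m=np.zeros_like(g); m[200:250,295:408]=(g[200:250,295:408]>185)*255
m=cv2.morphologyEx(m,cv2.MORPH_CLOSE,np.ones((5,5)))
cs,_=cv2.findContours(m,0,2)
for c in sorted(cs,key=lambda c:c[:,0,0].mean()):
    if cv2.contourArea(c)<100: continue
    r=cv2.minAreaRect(c); b=cv2.boxPoints(r)
    W=np.array([onz("top",*p,.045)[:2] for p in b])
    print(r,W.mean(0).round(3),[np.linalg.norm(W[i]-W[i-1]).round(3) for i in range(4)],W.round(3).tolist())
tiles=[cv2.resize(im[200:252,a:a+28],None,fx=7,fy=7,interpolation=cv2.INTER_CUBIC) for a in (300,327,355,381)]
cv2.imwrite('pics/c3.png',np.hstack(tiles))
E
```

```text
fence L top [ 0.663 -0.033  0.051]
fence R top [ 0.66  -0.361  0.051]
handle L [ 0.402 -0.149  0.05 ]
handle R [ 0.403 -0.248  0.05 ]
handle elbowL [ 0.4  -0.13  0.05]
handle elbowR [ 0.403 -0.268  0.05 ]
near lip L [ 0.449 -0.032  0.029]
near lip R [ 0.448 -0.362  0.029]
bin FL [0.64  0.089 0.05 ]
bin FR [ 0.642 -0.021  0.05 ]
bin NL [0.414 0.088 0.05 ]
bin NR [ 0.415 -0.021  0.05 ]
((313.0464782714844, 226.69692993164062), (26.1419677734375, 15.565446853637695), 86.18592071533203) [ 0.522 -0.086] [np.float64(0.072), np.float64(0.043), np.float64(0.072), np.float64(0.043)] [[0.557, -0.064], [0.559, -0.107], [0.487, -0.109], [0.485, -0.066]]
((338.5, 218.5), (25.0, 15.0), 90.0) [ 0.543 -0.157] [np.float64(0.069), np.float64(0.042), np.float64(0.069), np.float64(0.041)] [[0.578, -0.138], [0.577, -0.18], [0.508, -0.177], [0.509, -0.135]]
((366.484619140625, 229.61941528320312), (25.880334854125977, 15.072521209716797), 83.2901611328125) [ 0.51  -0.233] [np.float64(0.071), np.float64(0.042), np.float64(0.071), np.float64(0.042)] [[0.544, -0.21], [0.548, -0.252], [0.476, -0.257], [0.473, -0.215]]
((392.0999755859375, 227.6999969482422), (24.890159606933594, 16.404876708984375), 81.8698959350586) [ 0.513 -0.305] [np.float64(0.069), np.float64(0.046), np.float64(0.069), np.float64(0.046)] [[0.545, -0.279], [0.55, -0.325], [0.482, -0.331], [0.477, -0.285]]
```

View pics/c3.png

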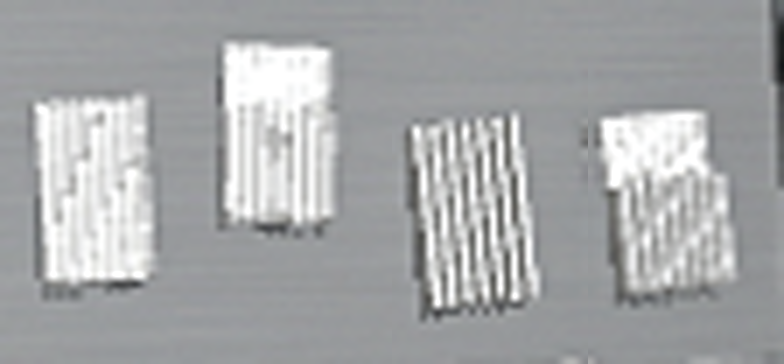

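```bash
python3 - <<'E'
from h import *
def t(i,x,y): return (300,327,355,381)[i]+(x-196*i-3)/7, 200+(y-3)/7
for nm,i,pts in [("A",1,[((228,220),.05),((332,216),.05),((331,104),.05),((226,106),.05),((224,46),.029),((330,48),.029)]),
                 ("B",3,[((626,294),.05),((735,282),.05),((722,175),.05),((612,185),.05),((603,118),.029),((705,112),.029)])]:
    Q=[onz("top",*t(i,*p),z)[:2] for p,z in pts]
    print(nm,np.round(Q,3).tolist())
    n=(Q[0]+Q[1])/2; f=(Q[4]+Q[5])/2; s=(Q[2]+Q[3])/2
    print("near",n,"step",s,"far",f,"mid",(n+f)/2,"len",np.linalg.norm(f-n),"yaw",np.arctan2(*(f-n)[::-1]), "yaw fin",np.arctan2(*(s-n)[::-1]))
E
```

```text
A [[0.508, -0.135], [0.509, -0.176], [0.553, -0.177], [0.553, -0.136], [0.58, -0.139], [0.578, -0.181]]
near [ 0.50859012 -0.15553851] step [ 0.55307069 -0.1568156 ] far [ 0.57924717 -0.15976536] mid [ 0.54391865 -0.15765194] len 0.07078336660117002 yaw -0.05975079996039288 yaw fin -0.02870317445162839
B [[0.475, -0.285], [0.479, -0.328], [0.521, -0.326], [0.518, -0.281], [0.547, -0.284], [0.549, -0.325]]
near [ 0.47684857 -0.30650332] step [ 0.51948775 -0.3035248 ] far [ 0.54805581 -0.30461622] mid [ 0.51245219 -0.30555977] len 0.07123224094740695 yaw 0.02649525435696311 yaw fin 0.0697408120471252
```

```bash
cat > plan.py <<'E'
import sys,numpy as np
from rig import robot
from scipy.spatial.transform import Rotation as R
def rows(wps,dz=0.0013,tilt=0):
    o=robot.get_obs(); R0=R.from_quat(o['tool_rot']); p0=o['position']+[0,0,dz]
    print("t",round(o['time'],2),"p",o['position'].round(4),"phi",np.degrees(np.arctan2(*R0.as_matrix()[[1,0],0])).round(2),"q",o['q'].round(2),"F",o['ft_force'].round(1),"w",o['grip_width'].round(4))
    for (x,y,z,phi) in wps:
        a=np.radians(phi); X=np.array([np.cos(a),np.sin(a),0]);Y=np.array([0,0,-1.]);M=np.stack([X,Y,np.cross(X,Y)],1)
        s=R0.inv().apply(np.array([x,y,z])-p0)*100; r=(R0.inv()*R.from_matrix(M)).as_rotvec()
        print((x,y,z,phi),s.round(2).tolist(),r.round(3).tolist())
E
python3 -c "
from plan import *
rows([(.34,.35,.25,75),(.46,.1,.22,85),(.544,-.157,.16,87.7),(.544,-.157,.1,87.7)])
from h import *
for u,v in [(85,280),(160,245),(217,243),(228,105)]: print(onz('top',u,v,.1))"
```

```text
Traceback (most recent call last):
  File "plan.py", line 6, in rows
    print("t",round(o['time'],2),"p",o['position'].round(4),"phi",np.degrees(np.arctan2(*R0.as_matrix()[[1,0],0])).round(2),"q",o['q'].round(2),"F",o['ft_force'].round(1),"w",o['grip_width'].round(4))
                                                                                                                                                                               ^^^^^^^^^^^^^^^^^^^^^
AttributeError: 'float' object has no attribute 'round'
```

```bash
sed -i "s/o\['grip_width'\].round(4)/round(o['grip_width'],4)/" plan.py
python3 -c "
from plan import *
rows([(.34,.35,.25,75),(.46,.1,.22,85),(.544,-.157,.16,87.7),(.544,-.157,.1,87.7)])
from h import *
for u,v in [(85,280),(160,245),(217,243),(228,105)]: print(onz('top',u,v,.1))"
```

```text
t 0.1 p [0.1609 0.6033 0.2467] phi 75.05 q [ 1.13  0.53  1.43  0.    1.18 -0.18] F [ 0.1 -0.6 -0. ] w 0.087
(0.34, 0.35, 0.25, 75) [-19.86, -0.17, -23.84] [-0.0, 0.001, -0.002]
(0.46, 0.1, 0.22, 85) [-40.91, 2.86, -41.88] [-0.0, -0.174, -0.002]
(0.544, -0.157, 0.16, 87.7) [-63.56, 8.9, -56.63] [-0.001, -0.221, -0.002]
(0.544, -0.157, 0.1, 87.7) [-63.55, 14.9, -56.63] [-0.001, -0.221, -0.002]
[0.38823892 0.52420832 0.1       ]
[0.47740495 0.32126406 0.1       ]
[0.47936867 0.17016724 0.1       ]
[0.85752567 0.13852504 0.1       ]
```

Emit:
{"op": "carry_out", "data": {"moves": [[0.7, -19.9, -0.2, -23.8, 0, 0, 0], [0.7, -19.9, -0.2, -23.8, 0, 0, 0], [0.7, -19.9, -0.2, -23.8, 0, 0, 0], [0.7, -19.9, -0.2, -23.8, 0, 0, 0], [0.7, -19.9, -0.2, -23.8, 0, 0, 0], [0.7, -19.9, -0.2, -23.8, 0, 0, 0], [0.7, -19.9, -0.2, -23.8, 0, 0, 0], [0.7, -41, 2, -42, 0, -0.17, 0], [0.7, -41, 2, -42, 0, -0.17, 0], [0.7, -41, 2, -42, 0, -0.17, 0], [0.7, -41, 2, -42, 0, -0.17, 0], [0.7, -41, 2, -42, 0, -0.17, 0], [0.7, -41, 2, -42, 0, -0.17, 0], [0.7, -63.6, 8.9, -56.6, 0, -0.22, 0], [0.7, -63.6, 8.9, -56.6, 0, -0.22, 0], [0.7, -63.6, 8.9, -56.6, 0, -0.22, 0], [0.7, -63.6, 8.9, -56.6, 0, -0.22, 0], [0.7, -63.6, 8.9, -56.6, 0, -0.22, 0], [0.7, -63.6, 8.9, -56.6, 0, -0.22, 0], [0.7, -63.6, 8.9, -56.6, 0, -0.22, 0]]}}

```text
time: 2.1
position: [0.5454, -0.16, 0.1572]
tool_rot: [0.511, 0.489, -0.489, -0.511]
ft_force: [1.0, 0.6, 0.1]
grip_width: 0.061
```

```bash
python3 -c "
from plan import *
rows([(.544,-.157,.12,87.7),(.544,-.157,.053,87.7)])
import cv2
cv2.imwrite('pics/s1.png',robot.camera('scene')[170:320,230:430,::-1].repeat(4,0).repeat(4,1))
cv2.imwrite('pics/t1.png',robot.camera('top')[165:285,240:440,::-1].repeat(4,0).repeat(4,1))"
```

```text
t 2.1 p [ 0.5454 -0.16    0.1572] phi 87.43 q [-0.48  0.57  1.66 -0.    0.91 -2.01] F [1.  0.6 0.1] w 0.061
(0.544, -0.157, 0.12, 87.7) [0.29, 3.85, 0.16] [0.001, -0.005, -0.001]
(0.544, -0.157, 0.053, 87.7) [0.3, 10.55, 0.17] [0.001, -0.005, -0.001]
```

View pics/s1.png

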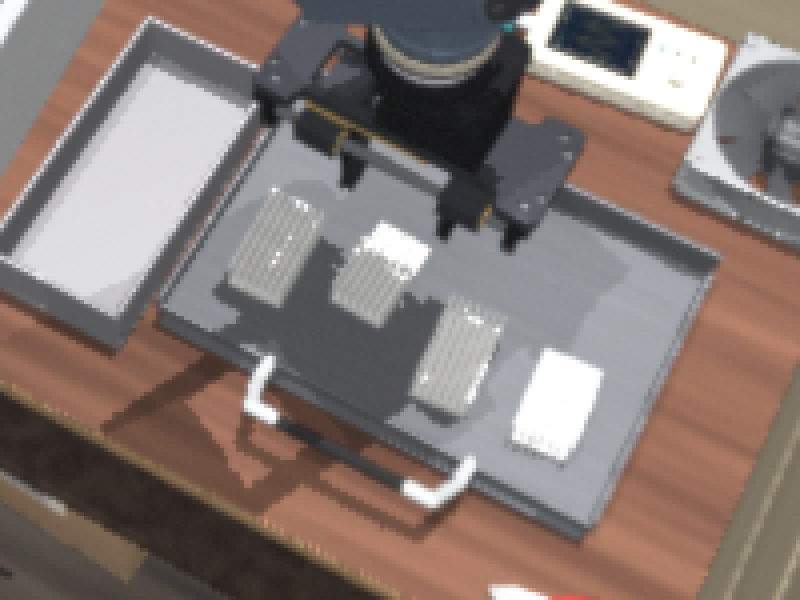

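The view shows the fingers above the second block, with its bare plate toward the fence and the jaws across its width. Going down now.

Emit:
{"op": "carry_out", "data": {"moves": [[0.7, 0.3, 3.9, 0.2, 0, 0, 0], [0.7, 0.3, 5.9, 0.2, 0, 0, 0], [0.7, 0.3, 7.5, 0.2, 0, 0, 0], [0.7, 0.3, 9, 0.2, 0, 0, 0], [0.7, 0.3, 10, 0.2, 0, 0, 0], [0.7, 0.3, 10.5, 0.2, 0, 0, 0], [0.7, 0.3, 10.5, 0.2, 0, 0, 0], [0, 0.3, 10.5, 0.2, 0, 0, 0], [0, 0.3, 10.5, 0.2, 0, 0, 0], [0, 0.3, 10.5, 0.2, 0, 0, 0], [0, 0.3, 10.5, 0.2, 0, 0, 0], [0, 0.3, 10.5, 0.2, 0, 0, 0], [0, 0.3, 10.5, 0.2, 0, 0, 0]], "force": 20}}

```text
time: 3.5
position: [0.5426, -0.1539, 0.0541]
tool_rot: [0.511, 0.49, -0.49, -0.51]
ft_force: [-0.7, -1.5, 5.0]
grip_width: 0.0399
```

```bash
python3 -c "
from plan import *
rows([(.544,-.157,.15,87.7),(.476,.034,.15,90),(.476,.034,.042,90)])
"
```

```text
t 3.5 p [ 0.5426 -0.1539  0.0541] phi 87.66 q [-0.47  0.73  1.72 -0.    0.68 -2.  ] F [-0.7 -1.5  5. ] w 0.0399
(0.544, -0.157, 0.15, 87.7) [-0.31, -9.46, -0.17] [0.001, -0.001, -0.001]
(0.476, 0.034, 0.15, 90) [18.5, -9.48, 7.41] [0.001, -0.041, -0.001]
(0.476, 0.034, 0.042, 90) [18.5, 1.32, 7.42] [0.001, -0.041, -0.001]
```

View pics/t1.png

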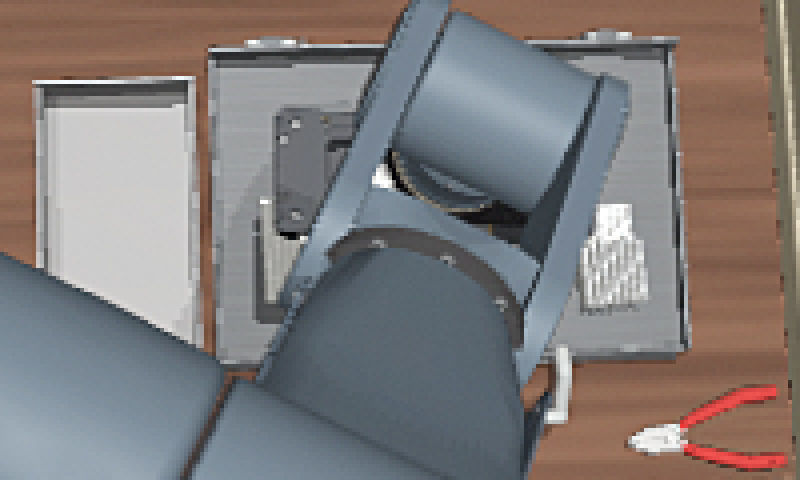

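Emit:
{"op": "carry_out", "data": {"moves": [[0, 0, -2, 0, 0, 0, 0], [0, 0, -5, 0, 0, 0, 0], [0, 0, -9.5, 0, 0, 0, 0], [0, 4, -9.5, 1.5, 0, -0.01, 0], [0, 8, -9.5, 3.2, 0, -0.02, 0], [0, 12, -9.5, 4.8, 0, -0.03, 0], [0, 15.5, -9.5, 6.2, 0, -0.04, 0], [0, 18.5, -9.5, 7.4, 0, -0.04, 0], [0, 18.5, -9.5, 7.4, 0, -0.04, 0], [0, 18.5, -9.5, 7.4, 0, -0.04, 0], [0, 18.5, -6, 7.4, 0, -0.04, 0], [0, 18.5, -3, 7.4, 0, -0.04, 0], [0, 18.5, -1, 7.4, 0, -0.04, 0], [0, 18.5, -1, 7.4, 0, -0.04, 0]]}}

```text
time: 4.9
position: [0.4755, 0.0328, 0.0612]
tool_rot: [-0.5, -0.498, 0.5, 0.502]
ft_force: [-0.5, -2.2, -1.9]
grip_width: 0.0399
```

```bash
python3 -c "
from plan import *
rows([(.476,.034,.04,90),(.476,.034,.14,90),(.5125,-.305,.14,93)])
import cv2
cv2.imwrite('pics/s2.png',robot.camera('scene')[170:320,230:430,::-1].repeat(4,0).repeat(4,1))"
```

```text
t 4.9 p [0.4755 0.0328 0.0612] phi 89.85 q [-0.17  0.67  1.94 -0.    0.54 -1.73] F [-0.5 -2.2 -1.9] w 0.0399
(0.476, 0.034, 0.04, 90) [0.12, 2.25, -0.06] [-0.004, -0.003, -0.0]
(0.476, 0.034, 0.14, 90) [0.12, -7.75, -0.02] [-0.004, -0.003, -0.0]
(0.5125, -0.305, 0.14, 93) [-33.77, -7.76, -3.76] [-0.004, -0.055, 0.0]
```

View pics/s2.png

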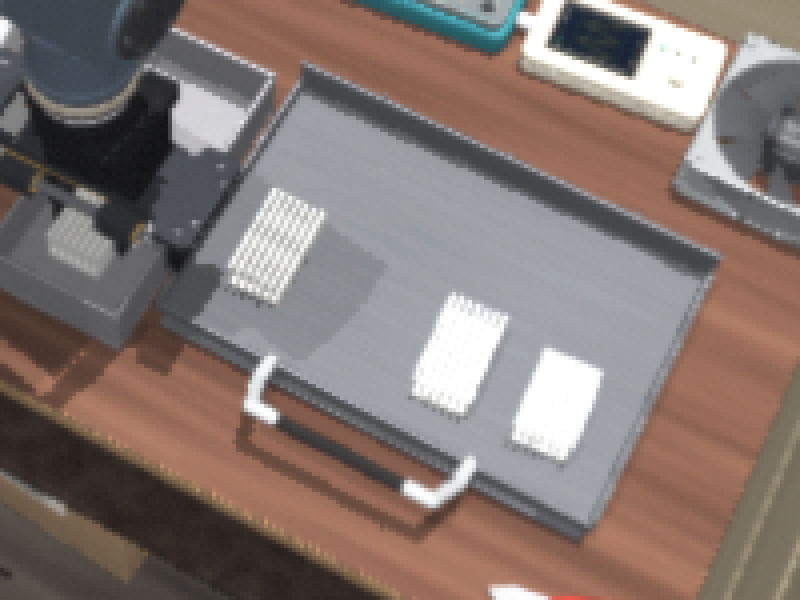

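The first reject hangs inside the bin, seen near (80,235) in the crop; the tray was not disturbed. Lowering and releasing.

Emit:
{"op": "carry_out", "data": {"moves": [[0, 0.1, 1.2, 0, 0, 0, 0], [0, 0.1, 2.2, 0, 0, 0, 0], [0, 0.1, 2.2, 0, 0, 0, 0], [0.6, 0.1, 2.2, 0, 0, 0, 0], [0.6, 0.1, 2.2, 0, 0, 0, 0], [0.6, 0.1, 2.2, 0, 0, 0, 0], [0.6, 0.1, -1, 0, 0, 0, 0], [0.6, 0.1, -4, 0, 0, 0, 0], [0.6, 0.1, -8, 0, 0, 0, 0], [0.7, -4, -8, -0.4, 0, -0.01, 0], [0.7, -9, -8, -1, 0, -0.01, 0], [0.7, -14, -8, -1.5, 0, -0.02, 0], [0.7, -19, -8, -2.1, 0, -0.03, 0], [0.7, -24, -8, -2.7, 0, -0.04, 0], [0.7, -29, -8, -3.2, 0, -0.05, 0], [0.7, -33.8, -8, -3.8, 0, -0.06, 0], [0.7, -33.8, -8, -3.8, 0, -0.06, 0], [0.7, -33.8, -8, -3.8, 0, -0.06, 0], [0.7, -33.8, -8, -3.8, 0, -0.06, 0]]}}

```text
time: 6.85
position: [0.5129, -0.3026, 0.1441]
tool_rot: [0.485, 0.515, -0.514, -0.485]
ft_force: [-0.4, 0.2, 0.2]
grip_width: 0.061
```

```bash
python3 -c "
from plan import *
rows([(.5125,-.305,.12,93),(.5125,-.305,.053,93)])
import cv2
cv2.imwrite('pics/s3.png',robot.camera('scene')[170:320,230:430,::-1].repeat(4,0).repeat(4,1))"
```

```text
t 6.85 p [ 0.5129 -0.3026  0.1441] phi 93.4 q [-0.72  0.62  1.6   0.    0.92 -2.35] F [-0.4  0.2  0.2] w 0.061
(0.5125, -0.305, 0.12, 93) [-0.24, 2.54, 0.06] [-0.0, 0.007, 0.001]
(0.5125, -0.305, 0.053, 93) [-0.25, 9.24, 0.06] [-0.0, 0.007, 0.001]
```

View pics/s3.png

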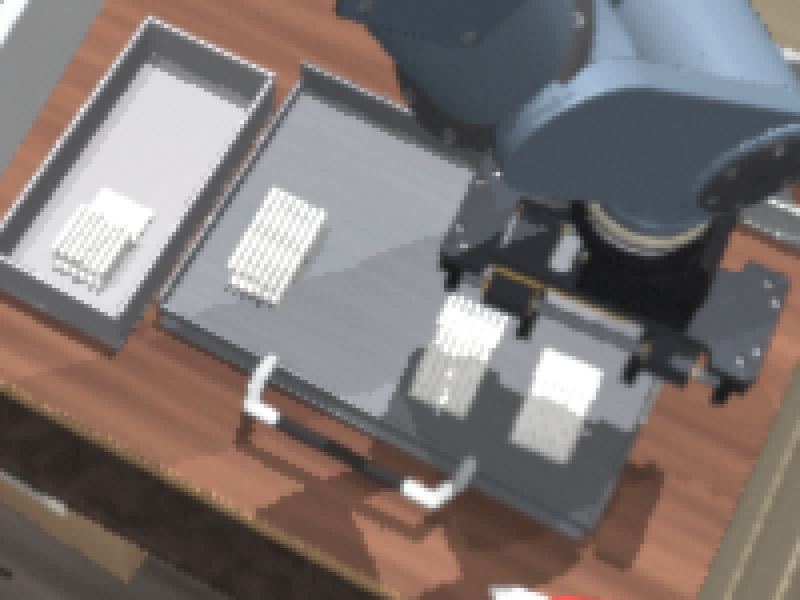

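The first reject lies flat in the bin at (100,235), and the gripper is in line over the rightmost block. Next is the second grasp.

Emit:
{"op": "carry_out", "data": {"moves": [[0.7, -0.2, 2.5, 0, 0, 0, 0], [0.7, -0.2, 4.5, 0, 0, 0, 0], [0.7, -0.2, 6.2, 0, 0, 0, 0], [0.7, -0.2, 7.7, 0, 0, 0, 0], [0.7, -0.2, 8.7, 0, 0, 0, 0], [0.7, -0.2, 9.2, 0, 0, 0, 0], [0.7, -0.2, 9.2, 0, 0, 0, 0], [0, -0.2, 9.2, 0, 0, 0, 0], [0, -0.2, 9.2, 0, 0, 0, 0], [0, -0.2, 9.2, 0, 0, 0, 0], [0, -0.2, 9.2, 0, 0, 0, 0], [0, -0.2, 9.2, 0, 0, 0, 0]]}}

```text
time: 8.1
position: [0.5137, -0.3058, 0.0521]
tool_rot: [0.485, 0.515, -0.515, -0.485]
ft_force: [0.4, 0.4, 3.4]
grip_width: 0.0396
```

```bash
python3 -c "
from plan import *
rows([(.5125,-.305,.15,93),(.58,.033,.15,90),(.58,.033,.06,90)])"
```

```text
t 8.1 p [ 0.5137 -0.3058  0.0521] phi 93.39 q [-0.72  0.76  1.64  0.    0.74 -2.35] F [0.4 0.4 3.4] w 0.0396
(0.5125, -0.305, 0.15, 93) [0.09, -9.66, 0.11] [0.001, 0.007, -0.0]
(0.58, 0.033, 0.15, 90) [33.43, -9.67, -8.62] [0.001, 0.059, -0.0]
(0.58, 0.033, 0.06, 90) [33.43, -0.67, -8.62] [0.001, 0.059, -0.0]
```

Emit:
{"op": "carry_out", "data": {"moves": [[0, 0, -2, 0, 0, 0, 0], [0, 0, -5, 0, 0, 0, 0], [0, 0, -9.7, 0, 0, 0, 0], [0, 4.5, -9.7, -1.2, 0, 0.01, 0], [0, 9, -9.7, -2.3, 0, 0.02, 0], [0, 13.5, -9.7, -3.5, 0, 0.02, 0], [0, 18, -9.7, -4.6, 0, 0.03, 0], [0, 22.5, -9.7, -5.8, 0, 0.04, 0], [0, 27, -9.7, -7, 0, 0.05, 0], [0, 31, -9.7, -8, 0, 0.06, 0], [0, 33.4, -9.7, -8.6, 0, 0.06, 0], [0, 33.4, -9.7, -8.6, 0, 0.06, 0], [0, 33.4, -9.7, -8.6, 0, 0.06, 0], [0, 33.4, -6, -8.6, 0, 0.06, 0], [0, 33.4, -3, -8.6, 0, 0.06, 0], [0, 33.4, -0.7, -8.6, 0, 0.06, 0], [0, 33.4, -0.7, -8.6, 0, 0.06, 0]]}}

```text
time: 9.8
position: [0.577, 0.0314, 0.0555]
tool_rot: [-0.499, -0.498, 0.501, 0.503]
ft_force: [-1.6, 0.0, -1.5]
grip_width: 0.0397
```

```bash
python3 -c "
from plan import *
rows([(.58,.033,.039,90),(.58,.033,.15,90),(.43,-.06,.19,90)])
import cv2
cv2.imwrite('pics/s4.png',robot.camera('scene')[170:320,230:430,::-1].repeat(4,0).repeat(4,1))"
```

```text
t 9.8 p [0.577  0.0314 0.0555] phi 89.82 q [-0.14  0.74  1.68 -0.    0.72 -1.71] F [-1.6  0.  -1.5] w 0.0397
(0.58, 0.033, 0.039, 90) [0.16, 1.78, -0.31] [-0.007, -0.003, 0.001]
(0.58, 0.033, 0.15, 90) [0.17, -9.32, -0.23] [-0.007, -0.003, 0.001]
(0.43, -0.06, 0.19, 90) [-9.17, -13.22, 14.77] [-0.007, -0.003, 0.001]
```

View pics/s4.png

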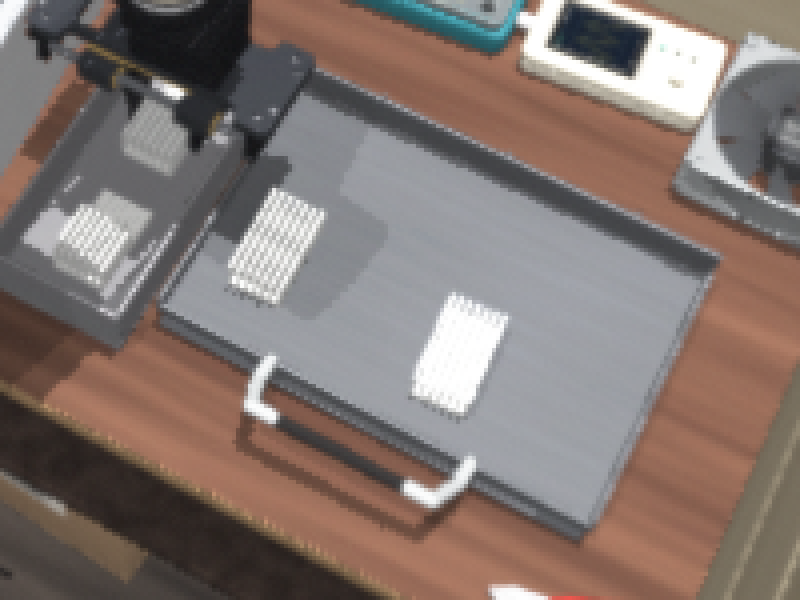

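The second reject is inside the far half of the bin, at (155,135), and the first is at the near end. Releasing it, then going toward the handle while turning the jaws to x.

Emit:
{"op": "carry_out", "data": {"moves": [[0, 0.1, 1, -0.1, 0, 0, 0], [0, 0.1, 1.8, -0.1, 0, 0, 0], [0, 0.1, 1.8, -0.1, 0, 0, 0], [0.6, 0.1, 1.8, -0.1, 0, 0, 0], [0.6, 0.1, 1.8, -0.1, 0, 0, 0], [0.6, 0.1, 1.8, -0.1, 0, 0, 0], [0.6, 0.1, -1, 0, 0, 0, 0], [0.6, 0.1, -4, 0, 0, 0, 0], [0.6, 0.1, -9, 0, 0, 0, 0], [0.45, 0.1, -13.5, 0, 0, 0, 0], [0.45, -2, -13.5, 3, 0, 0.14, 0], [0.45, -4, -13.5, 6, 0, 0.28, 0], [0.45, -6, -13.5, 9, 0, 0.42, 0], [0.45, -8, -13.5, 11, 0, 0.56, 0], [0.45, -9, -13.5, 13, 0, 0.7, 0], [0.45, -9, -13.5, 15, 0, 0.84, 0], [0.45, -9, -13.5, 15, 0, 0.98, 0], [0.45, -9, -13.5, 15, 0, 1.12, 0], [0.45, -9, -13.5, 15, 0, 1.26, 0], [0.45, -9, -13.5, 15, 0, 1.4, 0]]}}

```text
time: 11.85
position: [0.4296, -0.0571, 0.1941]
tool_rot: [0.705, 0.058, -0.058, -0.705]
ft_force: [0.6, -0.7, -0.1]
grip_width: 0.039
```

```bash
python3 -c "
from plan import *
rows([(.402,-.199,.15,0),(.402,-.199,.056,0)])
import cv2
cv2.imwrite('pics/s5f.png',robot.camera('scene')[:,:,::-1])
cv2.imwrite('pics/s5.png',cv2.imread('pics/s5f.png')[170:320,230:430].repeat(4,0).repeat(4,1))
from h import *
im=cv2.imread('pics/s5f.png')
for X in [(.402,-.149,.05),(.402,-.199,.05),(.402,-.249,.05),(.661,-.197,.051),(.67,-.197,.019)]:print(X,proj('scene',X).round(1),proj('top',X).round(1))"
```

```text
t 11.85 p [ 0.4296 -0.0571  0.1941] phi 9.41 q [-0.39  0.36  1.95 -0.    0.82 -0.56] F [ 0.6 -0.7 -0.1] w 0.039
(0.402, -0.199, 0.15, 0) [-5.05, 4.54, -13.54] [0.001, 0.164, 0.001]
(0.402, -0.199, 0.056, 0) [-5.06, 13.94, -13.54] [0.001, 0.164, 0.001]
(0.402, -0.149, 0.05) [298.5 274.7] [337.7 270. ]
(0.402, -0.199, 0.05) [315.5 283.5] [356.1 269.4]
(0.402, -0.249, 0.05) [332.9 292.6] [374.4 268.8]
(0.661, -0.197, 0.051) [356.4 208.8] [351.1 175.7]
(0.67, -0.197, 0.019) [356.  212.2] [349.4 175. ]
```

View pics/s5.png

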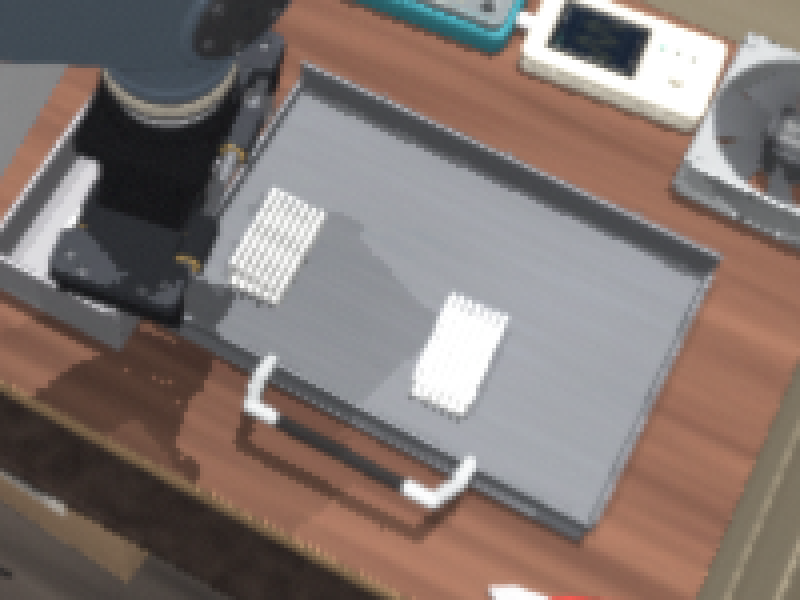

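The tray holds only the two sound sinks. The bar's middle is at (340,453) in the crop, full image (315,283), and my point (0.402,-0.199,0.05) projects to (315.5,283.5), so both views agree.

Emit:
{"op": "carry_out", "data": {"moves": [[0.45, -1.5, 1, -4, 0, 0.1, 0], [0.45, -3, 2.5, -8, 0, 0.16, 0], [0.45, -5.1, 4.5, -12.5, 0, 0.16, 0], [0.45, -5.1, 4.5, -13.5, 0, 0.16, 0], [0.45, -5.1, 4.5, -13.5, 0, 0.16, 0], [0.45, -5.1, 4.5, -13.5, 0, 0.16, 0], [0.45, -5.1, 4.5, -13.5, 0, 0.16, 0]]}}

```text
time: 12.6
position: [0.4022, -0.1972, 0.1491]
tool_rot: [-0.707, -0.004, 0.004, 0.707]
ft_force: [0.3, -1.3, -0.2]
grip_width: 0.0393
```

```bash
python3 -c "
from plan import *
rows([(.402,-.199,.1,0),(.402,-.199,.056,0)])
import cv2
cv2.imwrite('pics/s6.png',robot.camera('scene')[170:320,230:430,::-1].repeat(4,0).repeat(4,1))"
```

```text
t 12.6 p [ 0.4022 -0.1972  0.1491] phi 0.71 q [-0.71  0.46  1.96  0.    0.72 -0.72] F [ 0.3 -1.3 -0.2] w 0.0393
(0.402, -0.199, 0.1, 0) [-0.02, 5.04, -0.19] [-0.0, 0.012, 0.0]
(0.402, -0.199, 0.056, 0) [-0.02, 9.44, -0.19] [-0.0, 0.012, 0.0]
```

View pics/s6.png

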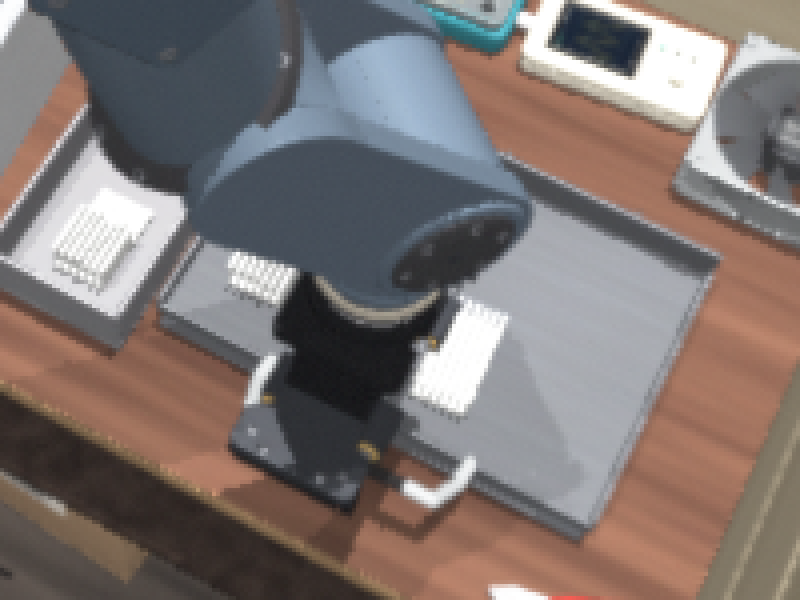

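Emit:
{"op": "carry_out", "data": {"moves": [[0.45, 0, 3, -0.2, 0, 0.01, 0], [0.45, 0, 5.5, -0.2, 0, 0.01, 0], [0.45, 0, 7.5, -0.2, 0, 0.01, 0], [0.45, 0, 8.7, -0.2, 0, 0.01, 0], [0.45, 0, 9.4, -0.2, 0, 0.01, 0], [0.45, 0, 9.4, -0.2, 0, 0.01, 0], [0, 0, 9.4, -0.2, 0, 0.01, 0], [0, 0, 9.4, -0.2, 0, 0.01, 0], [0, 0, 9.4, -0.2, 0, 0.01, 0], [0, 0, 9.4, -0.2, 0, 0.01, 0], [0, 0, 9.4, -0.2, 0, 0.01, 0]]}}

```text
time: 13.75
position: [0.4036, -0.2011, 0.055]
tool_rot: [0.708, 0.001, 0.002, -0.707]
ft_force: [4.3, 2.8, 1.3]
grip_width: 0.0094
```

```bash
cat > arc.py <<'E'
from plan import *
def arc(ths,cur=0.0):
    o=robot.get_obs(); R0=R.from_quat(o['tool_rot']); p0=o['position']
    rows([])
    # hinge axis along world y; lift = near edge up
    h=np.array([.670,-.199,.019])
    for t in ths:
        Q=R.from_rotvec([0,t-cur,0]); p=h+Q.apply(p0-h)
        print(t,(R0.inv().apply(p-p0)*100).round(2).tolist(),(R0.inv()*Q*R0).as_rotvec().round(3).tolist(), p.round(3))
E
python3 -c "
from arc import *
arc(np.arange(.05,.46,.05))"
```

```text
t 13.75 p [ 0.4036 -0.2011  0.055 ] phi -0.11 q [-0.71  0.67  2.01  0.    0.46 -0.71] F [4.3 2.8 1.3] w 0.0094
0.05 [0.22, -1.33, -0.0] [-0.0, -0.0, 0.05] [ 0.406 -0.201  0.068]
0.1 [0.5, -2.64, -0.0] [-0.0, -0.0, 0.1] [ 0.409 -0.201  0.081]
0.15000000000000002 [0.85, -3.94, -0.0] [-0.0, -0.0, 0.15] [ 0.412 -0.201  0.094]
0.2 [1.26, -5.22, -0.0] [-0.0, -0.0, 0.2] [ 0.416 -0.201  0.107]
0.25 [1.74, -6.47, -0.01] [-0.0, -0.0, 0.25] [ 0.421 -0.201  0.12 ]
0.3 [2.28, -7.7, -0.01] [-0.001, -0.0, 0.3] [ 0.426 -0.201  0.132]
0.35000000000000003 [2.88, -8.9, -0.01] [-0.001, -0.0, 0.35] [ 0.432 -0.201  0.144]
0.4 [3.54, -10.08, -0.01] [-0.001, -0.001, 0.4] [ 0.439 -0.201  0.156]
0.45 [4.26, -11.21, -0.01] [-0.001, -0.001, 0.45] [ 0.446 -0.201  0.167]
```

Emit:
{"op": "carry_out", "data": {"moves": [[0, 0.1, -0.5, 0, 0, 0, 0.02], [0, 0.2, -1.3, 0, 0, 0, 0.05], [0, 0.3, -2, 0, 0, 0, 0.075], [0, 0.5, -2.6, 0, 0, 0, 0.1], [0, 0.7, -3.3, 0, 0, 0, 0.125], [0, 0.85, -3.9, 0, 0, 0, 0.15], [0, 1.05, -4.6, 0, 0, 0, 0.175], [0, 1.25, -5.2, 0, 0, 0, 0.2], [0, 1.5, -5.8, 0, 0, 0, 0.225], [0, 1.75, -6.5, 0, 0, 0, 0.25], [0, 1.75, -6.5, 0, 0, 0, 0.25]]}}

```text
time: 14.85
position: [0.4206, -0.2011, 0.1194]
tool_rot: [0.702, -0.087, -0.088, -0.701]
ft_force: [1.4, 0.0, -5.3]
grip_width: 0.0091
```

```bash
python3 -c "
from arc import *
arc(np.arange(.29,.46,.04),.25)
import cv2
cv2.imwrite('pics/s7.png',robot.camera('scene')[170:320,230:430,::-1].repeat(4,0).repeat(4,1))"
```

```text
t 14.85 p [ 0.4206 -0.2011  0.1194] phi 0.03 q [-0.6   0.61  1.79 -0.17  0.96 -0.49] F [ 1.4  0.  -5.3] w 0.0091
0.29 [0.17, -1.06, -0.0] [0.0, -0.0, 0.04] [ 0.425 -0.201  0.129]
0.32999999999999996 [0.37, -2.12, -0.0] [0.0, -0.0, 0.08] [ 0.429 -0.201  0.139]
0.36999999999999994 [0.62, -3.16, -0.0] [0.0, -0.0, 0.12] [ 0.434 -0.201  0.149]
0.4099999999999999 [0.91, -4.2, -0.0] [0.0, -0.0, 0.16] [ 0.44  -0.201  0.158]
0.4499999999999999 [1.25, -5.22, -0.01] [0.0, -0.0, 0.2] [ 0.446 -0.201  0.167]
```

View pics/s7.png

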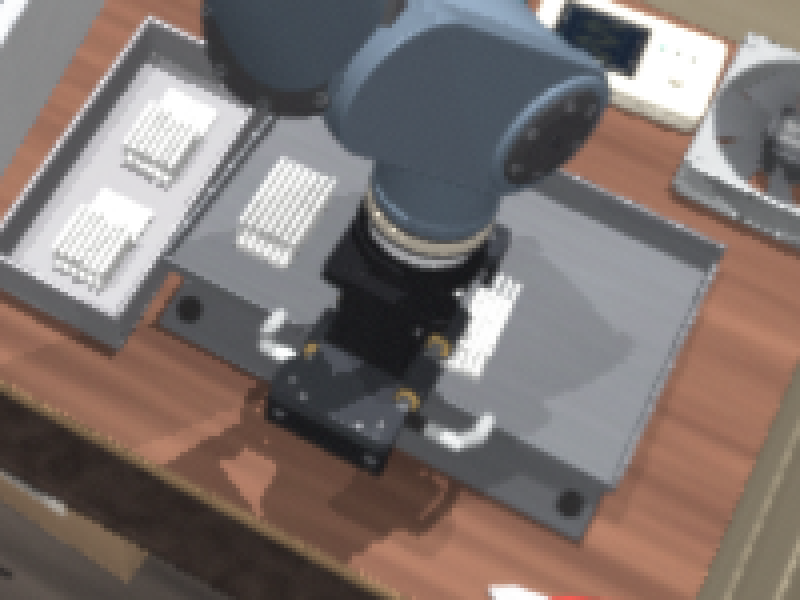

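The tray is up about 0.25 rad and held at 5 N. Both rejects are in the bin at (165,135) and (100,235), and the sound sinks have not slid yet. Lifting further, slowly.

Emit:
{"op": "carry_out", "data": {"moves": [[0, 0.05, -0.35, 0, 0, 0, 0.013], [0, 0.1, -0.7, 0, 0, 0, 0.027], [0, 0.17, -1.06, 0, 0, 0, 0.04], [0, 0.23, -1.4, 0, 0, 0, 0.053], [0, 0.3, -1.75, 0, 0, 0, 0.067], [0, 0.37, -2.12, 0, 0, 0, 0.08], [0, 0.45, -2.45, 0, 0, 0, 0.093], [0, 0.53, -2.8, 0, 0, 0, 0.107], [0, 0.62, -3.16, 0, 0, 0, 0.12], [0, 0.71, -3.5, 0, 0, 0, 0.133], [0, 0.81, -3.85, 0, 0, 0, 0.147], [0, 0.91, -4.2, 0, 0, 0, 0.16], [0, 0.91, -4.2, 0, 0, 0, 0.16], [0, 0.91, -4.2, 0, 0, 0, 0.16], [0, 0.91, -4.2, 0, 0, 0, 0.16], [0, 0.91, -4.2, 0, 0, 0, 0.16], [0, 0.91, -4.2, 0, 0, 0, 0.16]]}}

```text
time: 16.6
position: [0.4395, -0.2011, 0.1578]
tool_rot: [0.693, -0.143, -0.143, -0.692]
ft_force: [5.1, -1.9, -7.4]
grip_width: 0.0089
```

```bash
python3 -c "
from arc import *
arc(np.arange(.36,-.01,-.05),.41)
import cv2
cv2.imwrite('pics/s8.png',robot.camera('scene')[170:320,230:430,::-1].repeat(4,0).repeat(4,1))
cv2.imwrite('pics/t8.png',robot.camera('top')[165:285,240:440,::-1].repeat(4,0).repeat(4,1))"
```

```text
t 16.6 p [ 0.4395 -0.2011  0.1578] phi -0.01 q [-0.54  0.62  1.63 -0.22  1.25 -0.43] F [ 5.1 -1.9 -7.4] w 0.0089
0.36 [-0.15, 1.34, 0.0] [0.0, 0.0, -0.05] [ 0.433 -0.201  0.146]
0.31 [-0.23, 2.68, 0.0] [0.0, 0.0, -0.1] [ 0.427 -0.201  0.134]
0.26 [-0.24, 4.02, 0.0] [0.0, 0.0, -0.15] [ 0.421 -0.201  0.122]
0.21000000000000002 [-0.18, 5.37, 0.0] [0.0, 0.0, -0.2] [ 0.417 -0.201  0.109]
0.16000000000000003 [-0.06, 6.71, 0.01] [0.0, 0.0, -0.25] [ 0.412 -0.201  0.096]
0.11000000000000004 [0.13, 8.04, 0.01] [0.0, 0.0, -0.3] [ 0.409 -0.201  0.084]
0.06000000000000005 [0.38, 9.36, 0.01] [0.0, 0.0, -0.35] [ 0.406 -0.201  0.07 ]
0.010000000000000064 [0.7, 10.67, 0.01] [0.0, 0.0, -0.4] [ 0.404 -0.201  0.057]
```

View pics/s8.png

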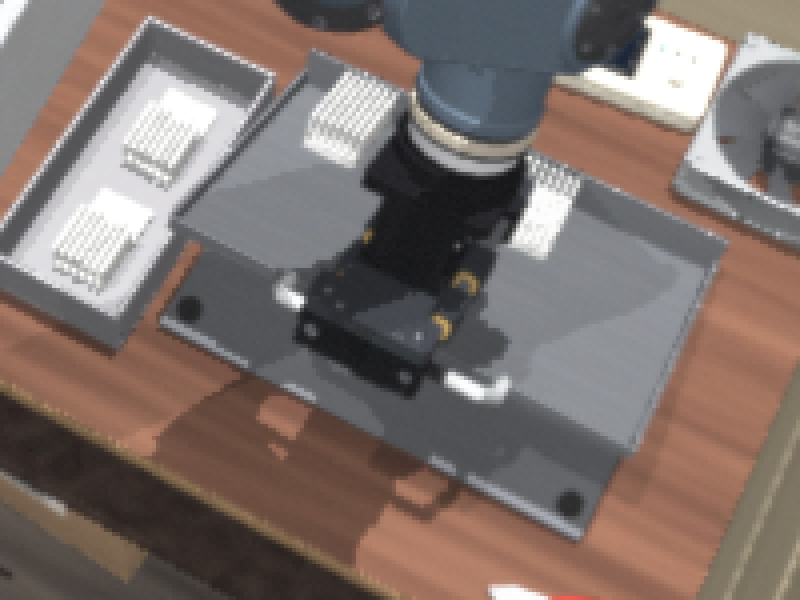

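View pics/t8.png

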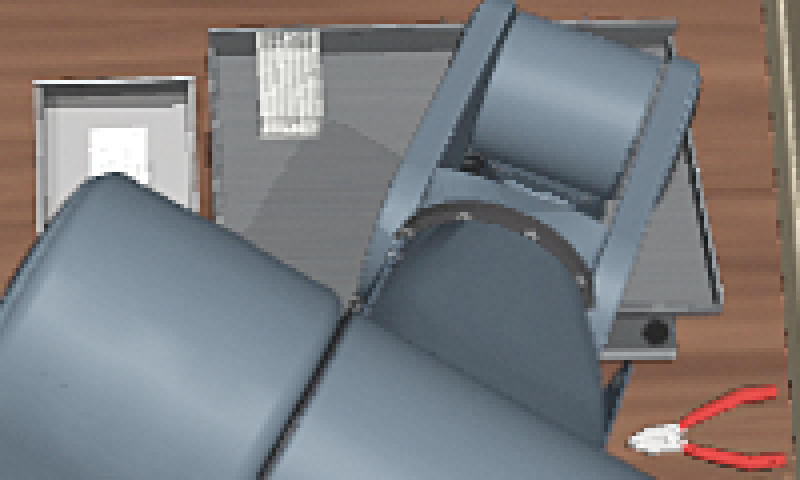

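Both sinks have slid to the fence. The left one is square against it in the top view, and the right one is parallel to the side wall in the scene view. Lowering gently.

Emit:
{"op": "carry_out", "data": {"moves": [[0, -0.03, 0.25, 0, 0, 0, -0.01], [0, -0.08, 0.65, 0, 0, 0, -0.025], [0, -0.15, 1.34, 0, 0, 0, -0.05], [0, -0.2, 2, 0, 0, 0, -0.075], [0, -0.23, 2.68, 0, 0, 0, -0.1], [0, -0.24, 3.35, 0, 0, 0, -0.125], [0, -0.24, 4.02, 0, 0, 0, -0.15], [0, -0.22, 4.7, 0, 0, 0, -0.175], [0, -0.18, 5.37, 0, 0, 0, -0.2], [0, -0.12, 6.04, 0, 0, 0, -0.225], [0, -0.06, 6.71, 0, 0, 0, -0.25], [0, 0.03, 7.4, 0, 0, 0, -0.275], [0, 0.13, 8.04, 0, 0, 0, -0.3], [0, 0.25, 8.7, 0, 0, 0, -0.325], [0, 0.38, 9.36, 0, 0, 0, -0.35], [0, 0.5, 9.8, 0, 0, 0, -0.37], [0, 0.57, 10.15, 0, 0, 0, -0.38], [0, 0.6, 10.4, 0, 0, 0, -0.39], [0, 0.6, 10.4, 0, 0, 0, -0.39]]}}

```text
time: 18.6
position: [0.4044, -0.2011, 0.0606]
tool_rot: [0.707, -0.006, -0.006, -0.707]
ft_force: [9.7, 1.8, -6.3]
grip_width: 0.0092
```

```bash
python3 -c "
from arc import *
arc([.01,0,-.005],.02)
"
```

```text
t 18.6 p [ 0.4044 -0.2011  0.0606] phi -0.07 q [-0.7   0.66  2.   -0.02  0.5  -0.68] F [ 9.7  1.8 -6.3] w 0.0092
0.01 [-0.04, 0.27, 0.0] [0.0, 0.0, -0.01] [ 0.404 -0.201  0.058]
0 [-0.07, 0.53, 0.0] [0.0, 0.0, -0.02] [ 0.404 -0.201  0.055]
-0.005 [-0.08, 0.67, 0.0] [0.0, 0.0, -0.025] [ 0.403 -0.201  0.054]
```

Emit:
{"op": "carry_out", "data": {"moves": [[0, -0.03, 0.15, 0, 0, 0, -0.005], [0, -0.04, 0.27, 0, 0, 0, -0.01], [0, -0.05, 0.4, 0, 0, 0, -0.015], [0, -0.07, 0.53, 0, 0, 0, -0.02], [0, -0.08, 0.6, 0, 0, 0, -0.02], [0, -0.08, 0.6, 0, 0, 0, -0.02], [0, -0.08, 0.6, 0, 0, 0, -0.02]]}}

```text
time: 19.3
position: [0.4036, -0.2011, 0.055]
tool_rot: [0.708, 0.001, 0.001, -0.707]
ft_force: [7.9, 2.7, -3.3]
grip_width: 0.0094
```

```bash
python3 -c "
from plan import *
rows([])
"
```

```text
t 19.3 p [ 0.4036 -0.2011  0.055 ] phi -0.03 q [-0.71  0.67  2.01  0.    0.46 -0.71] F [ 7.9  2.7 -3.3] w 0.0094
```

The TCP is back at its pre-lift height, but the wrist still reads about 3 N of tray weight, so I'll ease down another 1.5 mm.

Emit:
{"op": "carry_out", "data": {"moves": [[0, 0, 0.05, 0, 0, 0, 0], [0, 0, 0.1, 0, 0, 0, 0], [0, 0, 0.15, 0, 0, 0, 0], [0, 0, 0.15, 0, 0, 0, 0], [0, 0, 0.15, 0, 0, 0, 0]]}}

```text
time: 19.8
position: [0.4036, -0.2011, 0.0549]
tool_rot: [0.708, 0.001, 0.001, -0.706]
ft_force: [7.8, 3.1, 10.2]
grip_width: 0.0092
```

The push now reads +10 N with no motion, so the tray rests on its stand. Letting go and going up.

Emit:
{"op": "carry_out", "data": {"moves": [[0.15, 0, 0.1, 0, 0, 0, 0], [0.3, 0, 0, 0, 0, 0, 0], [0.45, 0, 0, 0, 0, 0, 0], [0.45, 0, 0, 0, 0, 0, 0], [0.45, 0, 0, 0, 0, 0, 0], [0.45, 0, -2, 0, 0, 0, 0], [0.45, 0, -5, 0, 0, 0, 0], [0.45, 0, -10, 0, 0, 0, 0], [0.45, 0, -15, 0, 0, 0, 0], [0.45, 0, -18, 3, 0, 0, 0], [0.45, 0, -18, 7, 0, 0, 0], [0.45, 0, -18, 11, 0, 0, 0], [0.45, 0, -18, 15, 0, 0, 0], [0.45, 0, -18, 19, 0, 0, 0], [0.45, 0, -18, 23, 0, 0, 0], [0.45, 0, -18, 27, 0, 0, 0], [0.45, 0, -18, 31, 0, 0, 0], [0.45, 0, -18, 31, 0, 0, 0]]}}

```text
time: 21.6
position: [0.4003, 0.1129, 0.2324]
tool_rot: [-0.707, -0.001, 0.003, 0.707]
ft_force: [0.7, -1.3, -0.3]
grip_width: 0.0394
```

```bash
python3 -c "
from plan import *
rows([])
import cv2
t=robot.camera('top')[:,:,::-1].copy();s=robot.camera('scene')[:,:,::-1].copy()
cv2.imwrite('pics/t9f.png',t)
cv2.imwrite('pics/s9.png',s[170:320,230:430].repeat(4,0).repeat(4,1))
cv2.imwrite('pics/t9.png',t[165:285,240:440].repeat(4,0).repeat(4,1))"
```

```text
t 21.6 p [0.4003 0.1129 0.2324] phi 0.36 q [ 0.    0.27  1.95  0.    0.92 -0.  ] F [ 0.7 -1.3 -0.3] w 0.0394
```

View pics/s9.png

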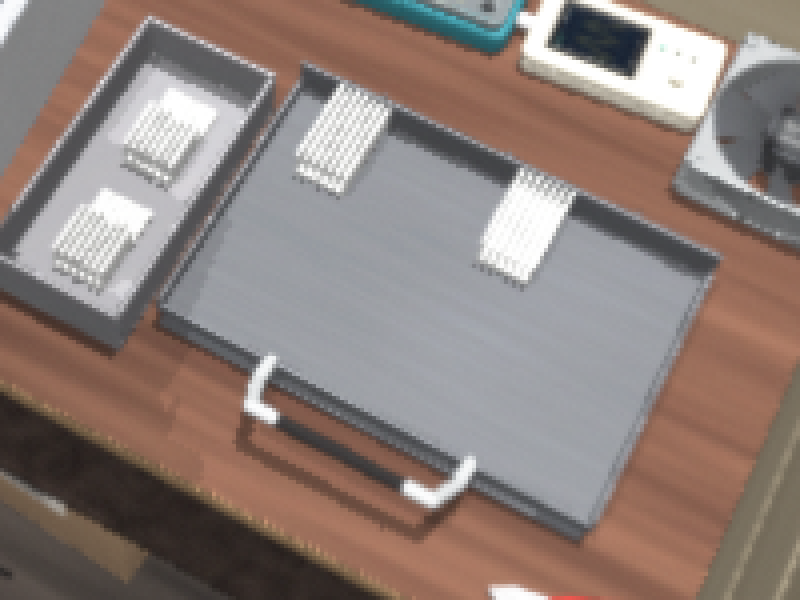

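View pics/t9.png

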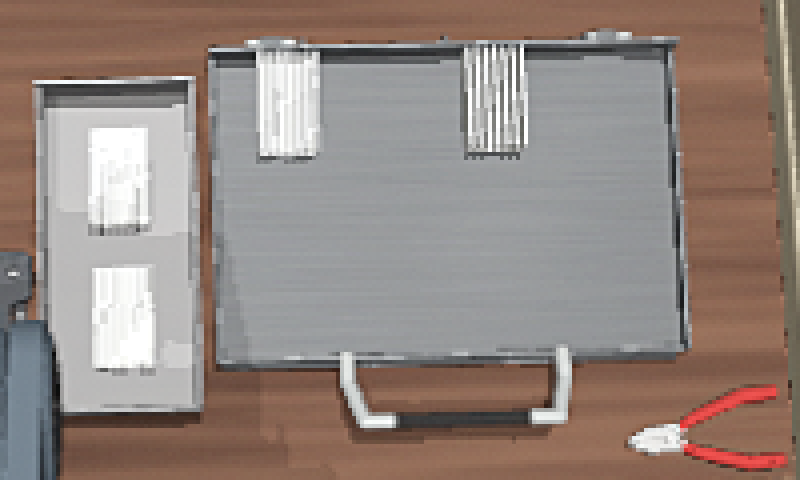

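```bash
python3 -c "
from h import *
for x,y in [(260,152),(318,150),(466,150),(526,148)]:
    print('near end', onz('top',240+x/4,165+y/4,.05).round(3))
for x,y in [(260,52),(466,46)]: print('far end', onz('top',240+x/4,165+y/4,.05).round(3))
print(robot.hand_in())"
```

```text
near end [ 0.588 -0.066  0.05 ]
near end [ 0.588 -0.106  0.05 ]
near end [ 0.585 -0.208  0.05 ]
near end [ 0.586 -0.25   0.05 ]
far end [ 0.658 -0.069  0.05 ]
far end [ 0.659 -0.212  0.05 ]
the job is handed in; nothing more can be done
None
```

The job is done and handed in at about 22 s of the 72 s allowed. Handing in reports no verdict, so these results come from my last pictures and force readings.

- **Rejects:** both lie flat and fully inside the upright bin, one behind the other.
- **Tray:** I lifted it by the handle to about 0.41 rad, where both sound sinks slid down. I then lowered it at about 0.25 rad/s and pressed until the wrist read +10 N with no further motion. Then I let go, and the handle and lip look the same as at the start.
- **Sound sinks:** their near ends measure x ≈ 0.585–0.588 and their far ends ≈ 0.658. The fence face is at ≈ 0.660, so the gap is 1–4 mm, and both are square within about 3 degrees.
- **Bystanders:** the side cutters look unmoved in the last picture. I did not check the solder reel or the screwdriver at the end. The arm's path kept well above them.
- **Arm:** it stands clear of everything, with its wrist force near zero.

One thing disagreed. When the tray was first back at its pre-lift height, the wrist still carried about 3 N. I eased down another 1.5 mm before letting go.

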